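# Clamp the snuff box with the turnbuckle holder

## Task

Set the pewter snuff box down in the middle of the case holder's green felt bed, its long side running from pad to pad, and let go of it. Then turn the brass turnbuckle, whose cross bars are there to be pushed, so that both carriages draw in together until the two leather pads hold the box snugly, at about 30 N: neither loose nor crushed. Finish with the box flat on the bed and your hand off everything, and do not disturb the other things on the table.

Things in the scene. Friction and masses are not known exactly. Their poses are not given: they have to be found in the camera images.
- snuff_box: Pewter snuff box, a closed plain block 60 (its x) by 40 (its y) by 26 mm high, about 0.13 to 0.25 kg; origin at the centre of its underside. It starts flat on the table.
- holder: Fixed case holder: dark iron base plate 250 (its x) by 260 (its y) by 12 mm, origin at the centre of the plate's underside, z up. The turnbuckle lies along its y at x = -70 mm; the felt bed is at x = +70 mm; the pads slide along its y. Left- and right-hand threads draw each carriage in by 3 mm per rad of the turnbuckle.
- bed (a point): Centre of the top of the green felt bed, 50 by 50 mm, 30 mm above the table; axes are the holder's. A pad with an upright face 44 mm wide and 28 mm high stands on either y side of it, at the start 38 to 46 mm from this point. The bed is open on both x sides.
- hub (a point): Centre of the turnbuckle, on its axis, 75 mm above the table; axes are the holder's. Brass frame 112 mm long along y, its hub of 18 mm radius. Four steel bars of 4 mm radius stick out of the hub square to the axis, 90 degrees apart in the plane y = 0, each ending in a ball of 6 mm radius centred 52 mm from the axis. The space above is free.
- turnbuckle (a joint): Turnbuckle angle, rad, about the hub's +y; it grows, and the pads close, as the top goes to the holder's +x (towards the bed). At 0 the bars point along +x, +z, -x, -z. Starts at 0 to 0.8; the pads bite somewhere from 3.3 to 5.4. It turns stiffly with about 0.25 N m and stays where left; each 10 N of pad force adds 0.06 N m, 30 N more in about 0.1 rad.
- carriage_l: Green-painted sliding carriage on the holder's +y side: threaded rod into the turnbuckle, leather pad towards the bed. Origin on the base plate in line with the bed, 88 mm from the bed's centre when the turnbuckle reads 0. Its pad's face stands 42 to 48 mm inside this origin; that shim setting differs from start to start and is not reported.
- carriage_r: The same on the holder's -y side, mirrored, with a shim setting of its own.
- pocket_watch: Bystander: tarnished gold pocket watch, 46 mm across, 12 mm thick, origin under its centre.
- brooch: Bystander: shell cameo brooch, 40 mm across, 8 mm thick, origin under its centre.
- candlestick: Bystander: silver candlestick, 84 mm across the foot, 102 mm high, origin under its centre.
- tin_box: Bystander: maroon tin box with a domed lid, 150 by 210 mm, 175 mm high, origin under its centre.
- loupe: Bystander: black loupe, 38 mm across, 30 mm high, origin under its centre.
Mind the look-alikes: they are no part of the job. There is more than one size of the snuff_box; the job needs the middle-sized.

How it is judged:
On the way:
1. the snuff box rests on the middle of the felt bed between the pads, let go (horizontal distance between snuff_box and bed below 0.016 m and z of snuff_box in the frame of bed between -0.003 and 0.003 m and angle between the x axis of snuff_box and the y axis of bed, either way round below 0.25 rad and contact force between the fingers and snuff_box below 0.1 N and linear speed of snuff_box below 0.02 m/s), for 0.2 s.
At the end, for the whole second after the job is handed in: The snuff box lies flat and still on the felt bed (its centre within 16 mm of the bed's centre, underside within 4 mm of the felt, tilt under 0.08 rad), its long side along the pads' line within 0.08 rad, and each pad presses on it with 10 to 50 N (contact force between carriage_l and snuff_box between 10 and 50 N and contact force between carriage_r and snuff_box between 10 and 50 N and horizontal distance between snuff_box and bed below 0.016 m and z of snuff_box in the frame of bed between -0.003 and 0.004 m and angle between snuff_box's own z axis and vertical below 0.08 rad and angle between the x axis of snuff_box and the y axis of bed, either way round below 0.08 rad and linear speed of snuff_box below 0.01 m/s); the robot touches nothing.
It fails at once if a pad presses on the snuff box with more than 75 N (contact force between any of carriage_l, carriage_r and snuff_box above 75 N).
It fails at once if a bystander is moved by more than 20 mm (distance of any of pocket_watch, brooch, candlestick, tin_box, loupe from where it was at the start of the episode above 0.02 m).
It also fails if it takes over 72 s, if anything falls off the work surface, if the arm or the gripper's body presses on something with over 40 N, if the wrist force passes 120 N, or if a joint passes its speed limit or range.

## Robot

A 7-joint arm with a two-finger parallel gripper is mounted at the origin on the work surface. World frame = base frame: x ahead of the robot, y to its left, z up, the work surface at z = 0. Lengths are in m, angles in rad, forces in N, time in s.
With the tool pointing down it reaches from about 0.4 to 0.9 m from the base axis. Payload 5.5 kg.
Tool frame: the origin (TCP) lies on the centre line of the jaws, within the pads' length; the fingertips stand manip.nose_length ahead of it and the grasp point (between the pads) lies 6 mm ahead of it (manip.nose_length is the distance from the TCP to the fingertips, in m); z points along the fingers, y is the line along which they close (so a half turn about z gives the same grasp; the last joint's range is limited). The gripper opens to 85 mm and grips with 20 to 120 N. Pads are 22 mm wide; open, the fingers measure 114 mm over their backs; the gripper's body (76 mm by 85 mm) begins 54 mm behind the grasp point. The pads swing forward as they close: fully open they stand 13 mm farther back than shut.
Start: joints at [-0.896, 0.501, -0.427, 1.55, 0.221, 1.138, -0.21], TCP at [0.26, 0.596, 0.218] pointing down, gripper open.
Joint ranges: [-2.88, 2.88], [-0.31, 2.03], [-1.54, 1.56], [0.2, 2.42], [-1.41, 4.55], [0.19, 2.02], [-2.57, 2.57]. Speed limits (rad/s): [2.57, 2.57, 3.14, 3.14, 3.14, 3.14, 3.14].

## Interface

Orientations are given as a unit quaternion [x, y, z, w].
In Python, from station import telemetry, vision, order, manip gives the robot as it stands.
- The arm moves only by the shell command python3 -m crank 'ROWS' [FORCE]. ROWS is JSON, a list of rows, each a list of 7 numbers: the turn, a rotation vector about the tool's x, y, z scaled (see below), then the shift along the tool's x, y, z scaled (see below), then the closure, from -1 (fully open) to 1 (shut), so that 0 is half open. A call has 1 to 8 rows; each row is the pose to reach, as a shift and turn from the pose commanded when the call began, along the tool's axes at that moment; what a row does not reach only later rows make up. The controller multiplies each number of a shift by 20 cm and each number of a turn by 45 degrees. A row lasts 1/10 s, in which the tool goes at most 50 mm and 8.59 degrees, less where a joint would pass 70% of its speed; a pose out of reach is approached as far as the arm can. A call with a number of a shift or a turn outside -1 to 1 is refused whole. A call with a gripper value outside its range is refused whole. The fingers move at their own pace and stop on an object; FORCE is the grip in N (left out, the last holds). Time passes only in rows, so rows that repeat a pose let the fingers close. It gives the time, the measured TCP pose, the force, the opening and the grip force at its end, in the units of the state.
- telemetry.read_state(): the state, without advancing time (a new reading comes with each control period).
- vision.grab_frame(name): name is "scene" or "top"; returns a dict with "image" (400x640x3 uint8, blue, green, red), "mtx" (3x3 intrinsics, pixels), "extrinsics" (4x4, takes a point from camera to world coordinates). Camera axes: x right, y up, looking along -z (the intrinsics and any distortion apply to the point x, -y, -z); pixel columns grow to the right and rows downward; lengths in m; the calibration is good to about 2 mm. A picture is of the moment at which its call begins. There is no depth.
- order.sign_off(): hands the job in; it is judged then, once.
The state is a dict: "t": time; "qpos": joint angles; "joint_vel": joint speeds; "tau": joint torques, N m; "tool_pos": TCP position; "orientation": TCP orientation; "force": force on the tool from outside, world axes, zero at the start; "wrist_torque": the same for the moment, N m; "finger_gap": opening from 0.0 (shut) to 1.0 (fully open); "grasp_force": force on a finger pad.
Only numpy, scipy, OpenCV 4.12 (cv2) and the standard library are available. Lean on these libraries where they do the work, as an engineer would, in place of code of your own. Each camera call takes 0.05 s, during which the arm holds its last target. There are 200 camera calls.

## Working session

There is one attempt and no reset: what is moved stays moved. The work goes in short steps, Python scripts to look and compute and a shell command to move; the robot and the scene stay as the last step left them, time stands still between calls to the robot, and variables do not carry over. Pictures are saved under pics/ and viewed, at most 10 in all, crops included, and the job is handed in when it is done.

```bash
ls; mkdir -p pics; python3 - <<'E'
from station import telemetry, vision, order, manip
import cv2,pickle
print(manip.nose_length, telemetry.read_state())
for n in("scene","top"):
    f=vision.grab_frame(n); cv2.imwrite(f"pics/{n}0.png",f["image"]); pickle.dump(f,open(f"{n}0.pkl","wb")); print(n,f["mtx"],f["extrinsics"],f.keys())
E
```

```text
pics
0.025 {'t': 0.0, 'qpos': array([-0.89578092,  0.50187381, -0.42679193,  1.55146128,  0.22079994,
        1.13829367, -0.21030557]), 'joint_vel': array([-3.50125781e-04,  1.05466872e-03,  1.45610459e-03, -4.08821844e-04,
       -1.61050714e-03,  2.14715899e-05, -1.06396607e-03]), 'tau': array([-1.08586093e-03, -5.69517088e+01, -5.81741229e+00, -2.80941600e+01,
        1.04686050e-02,  1.17438077e-02,  2.16505828e-05]), 'tool_pos': array([0.25992497, 0.59497479, 0.21733847]), 'orientation': array([ 2.04430147e-01,  9.78880655e-01, -9.60100349e-04, -2.37945489e-04]), 'force': array([ 0.06347684, -0.42367703, -1.234702  ]), 'wrist_torque': array([ 0.04066459, -0.00636378,  0.02244388]), 'grasp_force': 0.0, 'finger_gap': 0.9995948851978406}
scene [[395.08750773   0.         322.44510428]
 [  0.         395.08750773 197.39191878]
 [  0.           0.           1.        ]] [[ 8.17048371e-01 -4.39662910e-01  3.72999311e-01  1.01603831e+00]
 [ 5.76568278e-01  6.24150408e-01 -5.27262068e-01 -5.66677323e-01]
 [-9.90096876e-04  6.45858184e-01  7.63456761e-01  9.86318907e-01]
 [ 0.00000000e+00  0.00000000e+00  0.00000000e+00  1.00000000e+00]] dict_keys(['image', 'mtx', 'extrinsics'])
top [[400.0958398    0.         318.92461172]
 [  0.         400.0958398  197.83129047]
 [  0.           0.           1.        ]] [[-0.02229219  0.99815587 -0.05646159  0.50405693]
 [-0.99954635 -0.021108    0.0214838   0.05624929]
 [ 0.02025239  0.05691489  0.9981736   0.97637865]
 [ 0.          0.          0.          1.        ]] dict_keys(['image', 'mtx', 'extrinsics'])
```

View pics/top0.png

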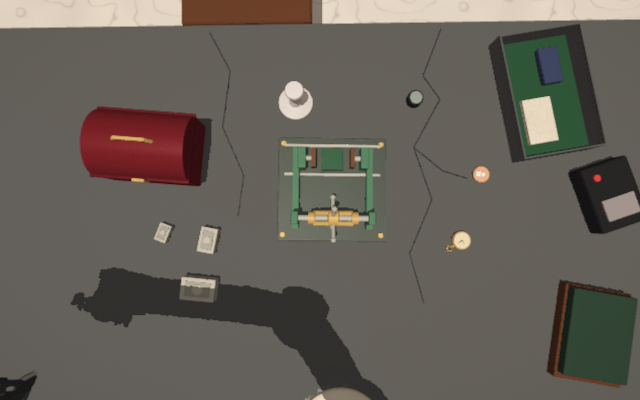

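View pics/scene0.png

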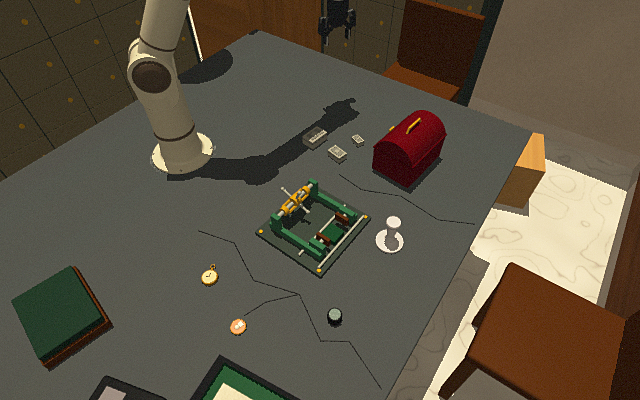

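The top view shows three box sizes: small (163,232), middle (208,240) and large (198,289). The holder's plate spans columns 277–386 and rows 138–241, with the bed at (333,159) and the hub at (333,218). Next I'll make enlarged crops.

```bash
cat > h.py <<'E'
import numpy as np,cv2,pickle
def crop(img,r,s,out):
    x,y,w,h=r; cv2.imwrite(out,cv2.resize(img[y:y+h,x:x+w],None,fx=s,fy=s,interpolation=cv2.INTER_CUBIC))
def ray(f,px):
    E=f["extrinsics"];K=f["mtx"]; d=np.array([(px[0]-K[0,2])/K[0,0],-(px[1]-K[1,2])/K[1,1],-1]); return E[:3,3],E[:3,:3]@d
def at(f,px,z):
    o,d=ray(f,px); return o+d*(z-o[2])/d[2]
def tri(f,p,g,q):
    o,d=ray(f,p);O,D=ray(g,q); s=np.linalg.lstsq(np.c_[d,-D],O-o,rcond=None)[0]
    a,b=o+d*s[0],O+D*s[1]; return (a+b)/2,np.linalg.norm(a-b)
def proj(f,P):
    E=f["extrinsics"];c=E[:3,:3].T@(np.asarray(P)-E[:3,3]);K=f["mtx"]; return np.array([K[0,2]+K[0,0]*c[0]/-c[2],K[1,2]-K[1,1]*c[1]/-c[2]])
E
python3 - <<'E'
from h import *
t=cv2.imread("pics/top0.png");s=cv2.imread("pics/scene0.png")
a=cv2.resize(t[215:310,150:230],(400,475),interpolation=2)
b=cv2.resize(s[115:175,290:370],(400,300),interpolation=2)
c=np.zeros((475,800,3),np.uint8);c[:,:400]=a;c[:300,400:]=b
cv2.imwrite("pics/boxes.png",np.clip(c*1.3,0,255).astype(np.uint8))
a=cv2.resize(t[130:250,270:395],(500,480),interpolation=2)
b=cv2.resize(s[170:280,250:375],(500,440),interpolation=2)
a=cv2.resize(t[132:248,272:392],(400,387),interpolation=2)
b=cv2.resize(s[172:284,252:372],(400,373),interpolation=2)
c=np.zeros((390,800,3),np.uint8);c[:387,:400]=a;c[:373,400:]=b
cv2.imwrite("pics/hold.png",np.clip(c*1.6,0,255).astype(np.uint8))
E
```

```text
(no output)
```

View pics/boxes.png

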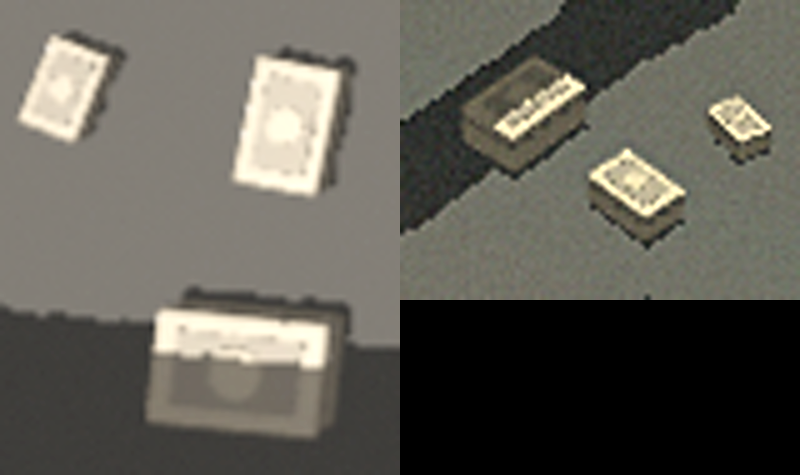

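View pics/hold.png

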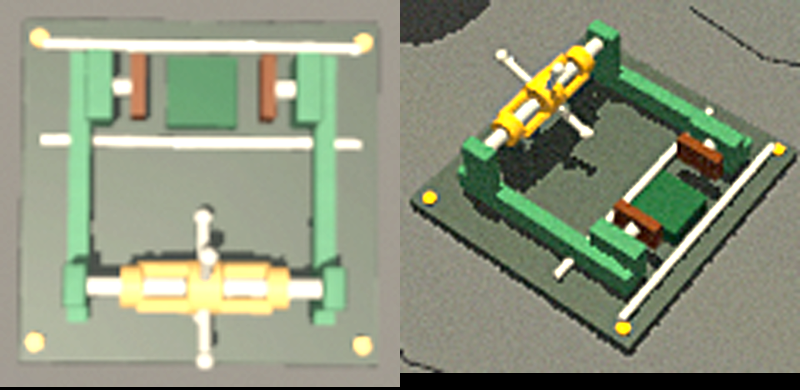

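Boxes crop: the middle box's top corners in the top view are (258,56), (342,66), (321,196) and (234,184). In the scene view they are (627,149), (688,190), (650,218) and (589,180). Holder crop: the bed is centred at (202,92) in the top view and (672,203) in the scene view. The balls are at (203,216), (208,256) and (204,361), with (501,55) and (588,132) in the scene view.

```bash
python3 - <<'E'
from h import *
T=pickle.load(open("top0.pkl","rb"));S=pickle.load(open("scene0.pkl","rb"))
bt=lambda u,v:((u+.5)/5-.5+150,(v+.5)/5-.5+215); bs=lambda u,v:((u-400+.5)/5-.5+290,(v+.5)/5-.5+115)
k=3.3333
ht=lambda u,v:((u+.5)/k-.5+272,(v+.5)/k-.5+132); hs=lambda u,v:((u-400+.5)/k-.5+252,(v+.5)/k-.5+172)
np.set_printoptions(precision=4,suppress=True)
print("box",tri(T,bt(288.7,125.5),S,bs(638.5,184)))
C=[at(T,bt(*p),.026) for p in((258,56),(342,66),(321,196),(234,184))]
print("corners",C,np.mean(C,0),[np.linalg.norm(C[i]-C[i-1]) for i in range(4)])
for a,b in((0,3),(1,2)):
    d=C[a]-C[b];print("long yaw",np.arctan2(d[1],d[0]))
print("bed",tri(T,ht(202,92),S,hs(672,203)),at(T,ht(202,92),.03))
P=[at(T,ht(*p),.012) for p in((24,18),(382,24),(378,362),(20,360))];print("plate",P,np.mean(P,0),[np.linalg.norm(P[i]-P[i-1]) for i in range(4)])
for a,b in((0,3),(1,2),):
    d=P[a]-P[b];print("x yaw",np.arctan2(d[1],d[0]))
for a,b in((0,1),(3,2),):
    d=P[a]-P[b];print("y yaw-90",np.arctan2(d[1],d[0])-np.pi/2)
print("ball front",tri(T,ht(203,216),S,hs(588,132)));print("ball back",tri(T,ht(204,361),S,hs(501,55)))
print("top ball",tri(T,ht(208,256),S,hs(558,68)), at(T,ht(208,256),.127))
E
```

```text
box (array([0.4654, 0.3016, 0.0241]), np.float64(0.0018559616629410343))
corners [array([0.4977, 0.3147, 0.026 ]), array([0.4921, 0.2753, 0.026 ]), array([0.4314, 0.2856, 0.026 ]), array([0.438 , 0.3262, 0.026 ])] [0.4648 0.3004 0.026 ] [np.float64(0.060807111821207314), np.float64(0.03974040099769435), np.float64(0.061549631208551316), np.float64(0.041110677362080204)]
long yaw -0.1909049773752524
long yaw -0.16815051714617002
bed (array([0.6507, 0.0026, 0.026 ]), np.float64(0.002624943089255336)) [0.649  0.0021 0.03  ]
plate [array([0.7086, 0.1296, 0.012 ]), array([ 0.6995, -0.1322,  0.012 ]), array([ 0.4529, -0.1215,  0.012 ]), array([0.4604, 0.1366, 0.012 ])] [0.5803 0.0031 0.012 ] [np.float64(0.24834035662390558), np.float64(0.2620152595894499), np.float64(0.24675212600211818), np.float64(0.25818343360359747)]
x yaw -0.028161479846315816
x yaw -0.043666606217791754
y yaw-90 -0.03499278828089536
y yaw-90 -0.028827682185801562
ball front (array([0.5586, 0.0051, 0.0582]), np.float64(0.0002386084296856299))
ball back (array([0.4603, 0.0085, 0.0953]), np.float64(0.0009778392816729383))
top ball (array([0.5286, 0.006 , 0.125 ]), np.float64(0.0007123688435609344)) [0.5288 0.0063 0.127 ]
```

Every measurement agrees with the given sizes: box top 24–26 mm, bed 26–30 mm, plate 250 by 260 mm, θ≈0.35. Now I'll write a helper that converts targets into row units.

```bash
cat > go.py <<'E'
import sys,numpy as np
from scipy.spatial.transform import Rotation as R
from station import telemetry
# go.py x y z yaw_deg(of tool y) : prints scaled turn and shift, and the state
np.set_printoptions(precision=4,suppress=True)
s=telemetry.read_state();q=R.from_quat(s["orientation"]);p=s["tool_pos"]
a=[float(v) for v in sys.argv[1:5]]
y=np.radians(a[3]);Y=np.array([np.cos(y),np.sin(y),0]);Z=np.array([0,0,-1.]);T=R.from_matrix(np.c_[np.cross(Y,Z),Y,Z])
print("turn",(q.inv()*T).as_rotvec()/np.radians(45),"shift",q.inv().apply(np.array(a[:3])-p)/.2)
print("t",s["t"],"pos",p,"gap",s["finger_gap"],"F",s["force"],"grip",s["grasp_force"],"q",s["qpos"])
E
python3 go.py 0.465 0.301 0.12 79.7
```

```text
turn [-0.0022 -0.0003 -0.2954] shift [-1.528  -0.9361  0.4889]
t 0.1 pos [0.2599 0.595  0.2175] gap 0.9971896480766619 F [0.4897 0.1202 0.782 ] grip 0.0 q [-0.8958  0.5017 -0.4268  1.5514  0.2208  1.1383 -0.2103]
```

```bash
python3 -m crank '[[0,0,-0.1,-0.19,-0.115,0.05,-1],[0,0,-0.2,-0.38,-0.23,0.1,-1],[0,0,-0.295,-0.57,-0.345,0.15,-1],[0,0,-0.295,-0.76,-0.46,0.2,-1],[0,0,-0.295,-0.95,-0.58,0.25,-1],[0,0,-0.295,-1,-0.75,0.35,-1],[0,0,-0.295,-1,-0.8,0.4,-1]]' 40; python3 go.py 0.465 0.301 0.12 79.7
```

```text
t: 0.8
tool_pos: [0.38, 0.3627, 0.1361]
orientation: [0.093, 0.996, -0.003, -0.001]
force: [0.5, 0.3, -0.4]
finger_gap: 0.993
grasp_force: 0.0
turn [-0.0072 -0.0016 -0.0084] shift [-0.475  -0.2242  0.0814]
t 0.8 pos [0.38   0.3627 0.1361] gap 0.9931791938434491 F [ 0.5056  0.3067 -0.3705] grip 0.0 q [-0.4661  0.385  -0.4224  1.9326  0.2049  0.8711  0.3898]
```

```bash
python3 -m crank '[[0,0,-0.01,-0.23,-0.11,0.04,-1],[0,0,-0.01,-0.43,-0.22,0.08,-1],[0,0,-0.01,-0.43,-0.22,0.08,-1],[0,0,-0.01,-0.43,-0.22,0.08,-1]]'; python3 go.py 0.465 0.301 0.12 79.7; python3 - <<'E'
from h import *
from station import vision
t=vision.grab_frame("top")["image"];s=vision.grab_frame("scene")["image"]
a=cv2.resize(t[205:285,165:265],(400,320),interpolation=2);b=cv2.resize(s[95:175,290:390],(400,320),interpolation=2)
cv2.imwrite("pics/over.png",np.hstack([a,b]))
E
```

```text
t: 1.2
tool_pos: [0.4565, 0.3096, 0.1218]
orientation: [0.087, 0.996, -0.0, -0.001]
force: [0.2, 0.8, -0.1]
finger_gap: 0.997
grasp_force: 0.0
turn [-0.0006 -0.0014  0.0061] shift [-0.0495 -0.0348  0.0088]
t 1.2 pos [0.4565 0.3096 0.1218] gap 0.9969236509401244 F [ 0.1686  0.7969 -0.1104] grip 0.0 q [-0.3342  0.4407 -0.386   1.8841  0.2133  0.8579  0.5685]
```

View pics/over.png

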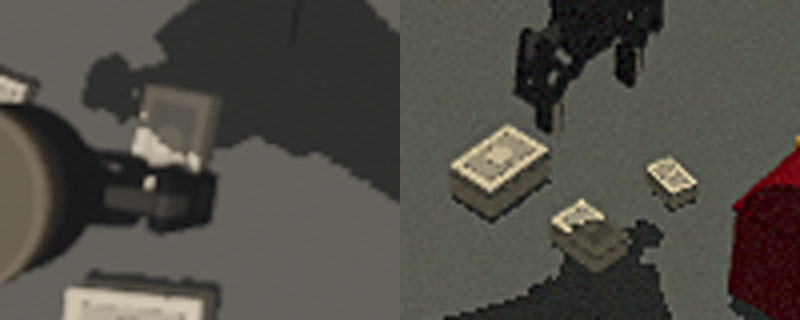

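The top crop shows the box at (180,125) and the right finger at (185,200). The scene crop shows the fingertips at about (548,130) and (626,82). I'll check that against a projection.

```bash
python3 - <<'E'
from h import *
T=pickle.load(open("top0.pkl","rb"));S=pickle.load(open("scene0.pkl","rb"))
p=np.array([.4565,.3096,.1218]);Y=np.array([np.cos(1.39),np.sin(1.39),0])
for s in(-1,1):
    q=p+Y*s*.05-[0,0,.012]; a=proj(T,q);b=proj(S,q);print((a-[165,205])*4,(b-[290,95])*4+[400,0])
E
```

```text
[204.38756027 176.78028683] [545.6486465  169.53615033]
[ 19.34947775 147.38088526] [627.9489184  115.44707297]
```

```bash
python3 - <<'E'
from h import *
np.set_printoptions(precision=4,suppress=True)
T=pickle.load(open("top0.pkl","rb"));S=pickle.load(open("scene0.pkl","rb"))
f=lambda u,v:((u+.5)/4-.5+165,(v+.5)/4-.5+205);g=lambda u,v:((u-400+.5)/4-.5+290,(v+.5)/4-.5+95)
for a in((215,172),(212,228),(185,200),(150,228)):
  print(a,tri(T,f(*a),S,g(550,130)))
# dark (gripper) pixels in first frames: where start pose fingers appear
p=np.array([.2599,.595,.2175]);Y=np.array([.4,.916,0])
for s in(-1,1): print("start tips pred scene",proj(S,p+Y*s*.05-[0,0,.012]),"top",proj(T,p+Y*s*.05-[0,0,.012]))
E
```

```text
(215, 172) (array([0.457 , 0.2442, 0.1685]), np.float64(0.0067910265670409154))
(212, 228) (array([0.4356, 0.2569, 0.1489]), np.float64(0.027716179367086143))
(185, 200) (array([0.4422, 0.2648, 0.1474]), np.float64(0.007897500420922144))
(150, 228) (array([0.4259, 0.2891, 0.1232]), np.float64(0.007377150964384934))
start tips pred scene [325.1282  54.4144] top [ 48.7127 368.8207]
start tips pred scene [347.4777  47.2047] top [ -0.881  348.3299]
```

```bash
python3 -m crank '[[0,0,0,-0.05,-0.035,0.1,-1],[0,0,0,-0.05,-0.035,0.26,-1],[0,0,0,-0.05,-0.035,0.26,-1],[0,0,0,-0.05,-0.035,0.26,-1]]'; python3 go.py 0.465 0.301 0.065 79.7; python3 - <<'E'
from h import *
from station import vision
S=vision.grab_frame("scene");s=S["image"];T=vision.grab_frame("top");t=T["image"]
a=cv2.resize(t[205:285,165:265],(400,320),interpolation=2);b=cv2.resize(s[95:175,290:390],(400,320),interpolation=2)
cv2.imwrite("pics/over2.png",np.clip(2.2*np.hstack([a,b]),0,255).astype(np.uint8))
p=np.array([.4638,.3018,.065]);Y=np.array([np.cos(1.39),np.sin(1.39),0])
for s in(-1,1):
    q=p+Y*s*.045-[0,0,.012]; a=proj(T,q);b=proj(S,q);print((a-[165,205])*4,(b-[290,95])*4+[400,0])
E
```

```text
t: 1.7
tool_pos: [0.4631, 0.3031, 0.0705]
orientation: [0.085, 0.996, -0.0, -0.001]
force: [0.6, 0.7, 1.3]
finger_gap: 1.0
grasp_force: 0.0
turn [-0.0003 -0.0022  0.0131] shift [-0.0111 -0.0087  0.0275]
t 1.7 pos [0.4631 0.3031 0.0705] gap 0.999603589717906 F [0.607  0.7227 1.3365] grip 0.0 q [-0.3414  0.5184 -0.3596  1.9075  0.2539  0.7612  0.5583]
[232.82676592 155.15698757] [551.130918   225.44828071]
[ 76.77316896 130.33444967] [623.22426764 176.33556067]
```

View pics/over2.png

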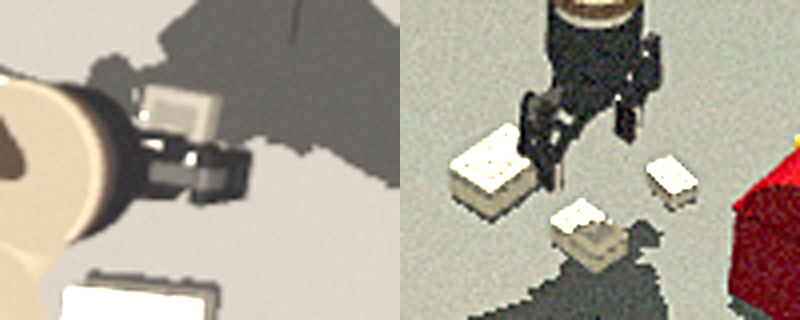

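The scene crop shows the fingertips at (555,188) and (627,140), about 9 px above the prediction, so I need to know where the tips really are. I'll compare silhouettes in code against the projected TCP at several heights.

```bash
python3 - <<'E'
from h import *
from station import vision,telemetry
np.set_printoptions(precision=4,suppress=True)
S0=pickle.load(open("scene0.pkl","rb"));T0=pickle.load(open("top0.pkl","rb"))
S=vision.grab_frame("scene");T=vision.grab_frame("top");p=telemetry.read_state()["tool_pos"];print(p)
print(abs(S["extrinsics"]-S0["extrinsics"]).max(),abs(T["extrinsics"]-T0["extrinsics"]).max())
for n,f,z,r in(("s",S,S0,(310,90,50,60)),("t",T,T0,(180,225,60,40))):
    g=f["image"].max(2).astype(int); x,y,w,h=r
    sub=g[y:y+h:2,x:x+w:1]
    print(n); 
    for i,row in enumerate(sub): print(y+2*i,"".join("#" if v<22 else "+" if v<45 else "." if v<75 else " " for v in row))
Y=np.array([np.cos(1.39),np.sin(1.39),0])
for dz in(-.012,.02,.048): print(dz,[np.r_[proj(S,p+Y*s*.045+[0,0,dz]),proj(T,p+Y*s*.045+[0,0,dz])] for s in(-1,1)])
E
```

```text
[0.4653 0.303  0.072 ]
0.0 0.0
s
90                 .                         .       
92                 .+.                     .+        
94                  .+.+.               .+.+.        
96                  ##..+....++++++++++++.++         
98                  #++   ...++....+.... .#+         
100                  ###+#+            ..###+         
102                  #++++++###########+#++#+         
104                  ####++++++++###++#+++##. ++#.    
106                  ####+#+#++++++#++++++##++##++    
108                  ###++#+++#++++++++##+#++  #++    
110                   +++++++++++++#++++++#++####+    
112                   .##++++++#++++++++#+++#+.++.    
114                    #+#++#+++#+++++#+#.++++++##    
116                  .#++#++#+++++++###+#++++++#+.    
118            .##..+....+++##+++++++++.+#++++.       
120           .+#..+#++.###+##++++#+#++##++##.        
122           .#+..#++++ .##++++#++.  ++#+#..         
124           +#+.+#++++    #+#+.     +#++# .         
126           +++#+++#+++#+#++.       #++## .         
128           ##+++#++  +#+
[... 1494 characters left out ...]
           .+++++++++++++++++.   +++++++++++++.             
255           .++++++.               ..+++..                    
257          .++++++                                            
259         .+++++.                                             
261        .+++.                                                
263      .+.                                                    
-0.012 [array([328.3633, 149.8366, 221.9916, 243.3175]), array([346.4376, 137.5567, 182.6798, 237.0641])]
0.02 [array([328.4628, 142.8048, 218.7523, 244.1444]), array([346.8572, 130.5145, 178.0015, 237.6636])]
0.048 [array([328.553 , 136.4361, 215.7178, 244.919 ]), array([347.2368, 124.1429, 173.6185, 238.2253])]
```

Only the pale ends of the pads are unclear. Descending to grasp height and closing is harmless under either reading, and the gap will show which is right.

```bash
python3 -m crank '[[0,0,0,-0.01,-0.01,0.1,-1],[0,0,0,-0.01,-0.01,0.19,-1],[0,0,0,-0.01,-0.01,0.19,-1],[0,0,0,-0.01,-0.01,0.19,-1]]'; python3 go.py 0.466 0.301 0.034 79.7
```

```text
t: 2.3
tool_pos: [0.4666, 0.2998, 0.0332]
orientation: [0.086, 0.996, 0.0, 0.0]
force: [1.0, -0.1, 0.4]
finger_gap: 1.001
grasp_force: 0.0
turn [0.0006 0.0004 0.0099] shift [ 0.0038  0.0055 -0.0042]
t 2.3 pos [0.4666 0.2998 0.0332] gap 1.0012795759659083 F [ 0.9727 -0.1404  0.4498] grip 0.0 q [-0.3544  0.5771 -0.3348  1.9203  0.2855  0.6896  0.5382]
```

```bash
python3 -m crank '[[0,0,0,0,0,0,1],[0,0,0,0,0,0,1],[0,0,0,0,0,0,1],[0,0,0,0,0,0,1],[0,0,0,0,0,0,1],[0,0,0,0,0,0,1],[0,0,0,0,0,0,1]]' 40; python3 go.py 0.466 0.301 0.034 79.7
```

```text
t: 3.0
tool_pos: [0.4664, 0.2994, 0.0324]
orientation: [0.086, 0.996, -0.0, -0.0]
force: [-0.9, 0.3, -0.2]
finger_gap: -0.006
grasp_force: 0.0
turn [-0.     -0.0001  0.0096] shift [ 0.0031  0.0077 -0.0081]
t 3.0 pos [0.4664 0.2994 0.0324] gap -0.0059674526032841265 F [-0.9182  0.3417 -0.2086] grip 0.0 q [-0.3545  0.5782 -0.3342  1.921   0.286   0.6885  0.5378]
```

The fingers closed on nothing, so the tool isn't where the reading puts it. I'll look.

```bash
python3 - <<'E'
from h import *
from station import vision
S=vision.grab_frame("scene");s=S["image"];T=vision.grab_frame("top");t=T["image"]
a=cv2.resize(t[205:285,165:265],(400,320),interpolation=2);b=cv2.resize(s[95:175,290:390],(400,320),interpolation=2)
cv2.imwrite("pics/shut.png",np.clip(2.2*np.hstack([a,b]),0,255).astype(np.uint8))
q=[.4664,.2994,.0324]
for dz in(0,-.025):
    a=proj(T,q+np.array([0,0,dz]));b=proj(S,q+np.array([0,0,dz]));print((a-[165,205])*4,(b-[290,95])*4+[400,0])
E
```

```text
[168.36914923 136.42345088] [588.0126758  220.68867401]
[179.15460674 134.50360881] [587.25163429 241.35689414]
```

View pics/shut.png

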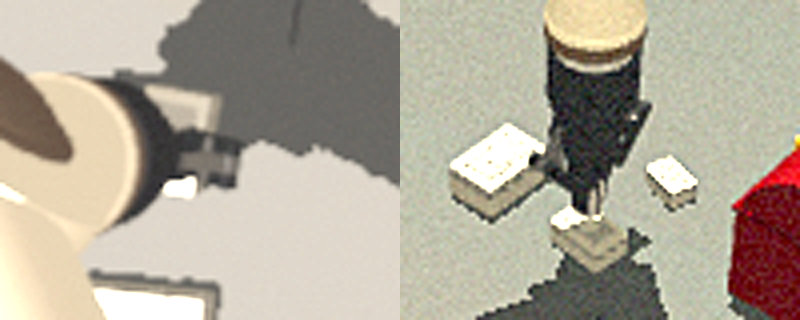

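The shut tips show at (590,212) in the scene crop, over the box top and about 7 px above where the reading puts them. That makes the tool roughly 30 mm higher than it reads. I'll confirm by gently touching the box top.

```bash
for i in 1 2 3 4 5 6; do :; done; python3 -m crank '[[0,0,0,0,0,0.02,1],[0,0,0,0,0,0.04,1]]'; python3 -m crank '[[0,0,0,0,0,0.01,1],[0,0,0,0,0,0.02,1]]';
```

```text
t: 3.3
tool_pos: [0.4665, 0.2994, 0.0241]
orientation: [0.086, 0.996, 0.0, 0.0]
force: [0.3, 0.0, -0.3]
finger_gap: -0.002
grasp_force: 0.0
t: 3.5
tool_pos: [0.4662, 0.2992, 0.0199]
orientation: [0.086, 0.996, -0.0, -0.0]
force: [0.2, -0.2, 0.5]
finger_gap: 0.002
grasp_force: 0.0
```

```bash
python3 -m crank '[[0,0,0,0,0,0.01,1],[0,0,0,0,0,0.02,1]]';python3 -m crank '[[0,0,0,0,0,0.01,1],[0,0,0,0,0,0.02,1]]';  python3 -m crank '[[0,0,0,0,0,0.01,1],[0,0,0,0,0,0.01,1]]'
```

```text
t: 3.7
tool_pos: [0.4664, 0.2994, 0.0162]
orientation: [0.086, 0.996, 0.0, -0.0]
force: [-0.1, -0.1, 0.7]
finger_gap: -0.002
grasp_force: 0.0
t: 3.9
tool_pos: [0.4665, 0.2995, 0.0131]
orientation: [0.086, 0.996, -0.0, 0.0]
force: [-6.5, -4.7, 25.9]
finger_gap: -0.002
grasp_force: 12.8
t: 4.1
tool_pos: [0.4665, 0.2995, 0.0131]
orientation: [0.086, 0.996, -0.001, 0.0]
force: [-8.2, -5.2, 27.3]
finger_gap: 0.003
grasp_force: 13.4
```

Contact came at a reading of 0.013 with the tip on the box top (0.026), so the true tip is at reading +0.012 and the tool sits about 37 mm higher than reported. The image agrees: +37 mm predicts row 211 and I saw 212, with x and y fine and no tilt visible. I'll raise, open, and check the start pose for consistency.

```bash
python3 -m crank '[[0,0,0,0,0,-0.15,-1],[0,0,0,0,0,-0.15,-1],[0,0,0,0,0,-0.15,-1],[0,0,0,0,0,-0.15,-1],[0,0,0,0,0,-0.15,-1],[0,0,0,0,0,-0.15,-1]]'; python3 go.py 0.466 0.301 -0.006 79.7; python3 - <<'E'
from h import *
S0=pickle.load(open("scene0.pkl","rb"))
g=S0["image"].max(2).astype(int)
for i in range(24,62,2): print(i,"".join("#" if v<22 else "+" if v<45 else "." if v<75 else " " for v in g[i,312:362]))
p=np.array([.2599,.595,.2175+.037]);Y=np.array([.4,.916,0])
for s in(-1,1): print(proj(S0,p+Y*s*.045-[0,0,.012]))
E
```

```text
t: 4.7
tool_pos: [0.4658, 0.299, 0.0396]
orientation: [0.086, 0.996, -0.0, -0.001]
force: [0.3, 0.2, 0.7]
finger_gap: 0.996
grasp_force: 0.0
turn [-0.0012 -0.0015  0.0097] shift [0.0006 0.01   0.2278]
t 4.7 pos [0.4658 0.299  0.0396] gap 0.9956432795759301 F [0.309  0.2129 0.7227] grip 0.0 q [-0.3498  0.5667 -0.3399  1.919   0.2801  0.7033  0.5427]
24 ..    .+##++++++++##+#+++#+++++.##+#+#+##+++......
26       ++++++#+.++..++#++++++++....+##++#+.+.......
28  ...  #+++#+++++#+#+++...........+#+++#...........
30   .  .#++++#+#++++##+............###+ +...+.......
32 .  . .++++++#++###...............#+#+ +.......+...
34   ..   ++++++++#+................#+++ +...........
36  ..    . ++++++.+................###. ............
38        . +++++. ..................+#. ............
40        . ++#+#. ..................................
42         .+++#+. ..........................+.......
44         .+++.+. +...............   ...............
46 .      . +++.....................  ...............
48  .    .  +++......................................
50    .  .  +++......................................
52          +++...+..................................
54              .....................................
56                    ...............................
58                         ..........................
60                              .........+...........
[326.33432919  44.72562459]
[346.83165485  38.30249102]
```

The start pose fits +37 mm too (rows 44 and 39 seen, 44.7 and 38.3 predicted), so the offset is constant. I'll descend to a reading of −0.006 and grip.

```bash
python3 -m crank '[[0,0,0,0,0.01,0.1,-1],[0,0,0,0,0.01,0.2,-1],[0,0,0,0,0.01,0.225,-1],[0,0,0,0,0.01,0.225,-1]]'; python3 -m crank '[[0,0,0,0,0,0,1],[0,0,0,0,0,0,1],[0,0,0,0,0,0,1],[0,0,0,0,0,0,1],[0,0,0,0,0,0,1]]' 40; python3 go.py 0.466 0.301 -0.006 79.7
```

```text
t: 5.1
tool_pos: [0.4657, 0.3008, -0.0057]
orientation: [0.086, 0.996, -0.001, -0.001]
force: [-0.5, -0.5, -0.1]
finger_gap: 1.0
grasp_force: 0.0
t: 5.6
tool_pos: [0.4675, 0.3019, -0.0034]
orientation: [0.086, 0.996, 0.001, 0.001]
force: [-1.6, 0.3, 5.4]
finger_gap: 0.458
grasp_force: 40.3
turn [0.0016 0.0018 0.0095] shift [ 0.0065 -0.006   0.0127]
t 5.6 pos [ 0.4675  0.3019 -0.0034] gap 0.45769020765857615 F [-1.5892  0.2824  5.3779] grip 40.28276324272156 q [-0.3777  0.6391 -0.3092  1.9241  0.3164  0.6234  0.5104]
```

Gripped: the gap of 39 mm matches the 40 mm side, at 40 N. Lifting.

```bash
python3 -m crank '[[0,0,0,0,0,-0.2,1],[0,0,0,0,0,-0.45,1],[0,0,0,0,0,-0.7,1],[0,0,0,0,0,-0.82,1],[0,0,0,0,0,-0.82,1]]' 40; python3 go.py 0.65 0.0015 0.15 -1.9
```

```text
t: 6.1
tool_pos: [0.4693, 0.3031, 0.164]
orientation: [0.086, 0.996, 0.002, 0.004]
force: [0.4, 0.1, -1.9]
finger_gap: 0.456
grasp_force: 41.5
turn [0.0116 0.0021 1.8227] shift [-1.1483 -1.331   0.0705]
t 6.1 pos [0.4693 0.3031 0.164 ] gap 0.4558070800949733 F [ 0.4042  0.1199 -1.8739] grip 41.4841228723526 q [-0.2953  0.3914 -0.405   1.8435  0.1896  0.9357  0.6138]
```

```bash
python3 -m crank '[[0,0,0.12,-0.1,-0.12,0,1],[0,0,0.24,-0.2,-0.24,0,1],[0,0,0.36,-0.3,-0.36,0,1],[0,0,0.48,-0.4,-0.48,0,1],[0,0,0.6,-0.5,-0.6,0,1],[0,0,0.72,-0.6,-0.72,0,1],[0,0,0.84,-0.7,-0.84,0,1],[0,0,0.95,-0.8,-0.95,0,1]]' 40; python3 go.py 0.65 0.0015 0.15 -1.9
```

```text
t: 6.9
tool_pos: [0.5911, 0.0848, 0.1577]
orientation: [0.445, 0.895, -0.001, -0.001]
force: [-0.1, 0.3, -2.3]
finger_gap: 0.457
grasp_force: 41.3
turn [-0.004 -0.     0.867] shift [-0.5097 -0.0165  0.0379]
t 6.9 pos [0.5911 0.0848 0.1577] gap 0.4568041772027472 F [-0.1066  0.2981 -2.3212] grip 41.31699800491333 q [-0.06    0.4458 -0.1651  1.7487  0.0871  0.9572  0.3881]
```

```bash
python3 -m crank '[[0,0,0.15,-0.1,0,0,1],[0,0,0.3,-0.2,0,0,1],[0,0,0.45,-0.3,-0.01,0,1],[0,0,0.6,-0.4,-0.01,0.01,1],[0,0,0.75,-0.5,-0.015,0.02,1],[0,0,0.867,-0.51,-0.0165,0.03,1],[0,0,0.867,-0.51,-0.0165,0.038,1],[0,0,0.867,-0.51,-0.0165,0.038,1]]' 40; python3 -m crank '[[0,0,0,0,0,0,1],[0,0,0,0,0,0,1]]' ;python3 go.py 0.65 0.0015 0.06 -1.9
```

```text
t: 7.7
tool_pos: [0.6502, 0.0041, 0.1504]
orientation: [0.716, 0.698, -0.001, -0.001]
force: [0.4, 0.3, -2.4]
finger_gap: 0.457
grasp_force: 41.4
t: 7.9
tool_pos: [0.6509, 0.0045, 0.1517]
orientation: [0.716, 0.698, 0.0, -0.0]
force: [0.1, -0.8, -2.0]
finger_gap: 0.459
grasp_force: 41.4
turn [-0.0003 -0.0005  0.0085] shift [-0.0151 -0.0041  0.4587]
t 7.9 pos [0.6509 0.0045 0.1517] gap 0.4585915611052971 F [ 0.1016 -0.8387 -1.956 ] grip 41.369799971580505 q [-0.0517  0.5329  0.0052  1.6188 -0.0037  0.9901 -0.0716]
```

```bash
python3 -m crank '[[0,0,0.008,-0.027,-0.004,0.15,1],[0,0,0.008,-0.027,-0.004,0.3,1],[0,0,0.008,-0.027,-0.004,0.45,1],[0,0,0.008,-0.027,-0.004,0.45,1],[0,0,0.008,-0.027,-0.004,0.45,1]]' ;python3 go.py 0.65 -0.001 0.028 -1.9; python3 - <<'E'
from h import *
from station import vision
s=vision.grab_frame("scene")["image"];t=vision.grab_frame("top")["image"]
a=cv2.resize(t[132:248,272:392],(400,387),interpolation=2)
b=cv2.resize(s[172:284,252:372],(400,373),interpolation=2)
c=np.zeros((390,800,3),np.uint8);c[:387,:400]=a;c[:373,400:]=b
cv2.imwrite("pics/place.png",np.clip(c*1.6,0,255).astype(np.uint8))
E
```

```text
t: 8.4
tool_pos: [0.6499, -0.0013, 0.0619]
orientation: [0.719, 0.695, -0.0, -0.0]
force: [0.7, 0.0, -0.8]
finger_gap: 0.456
grasp_force: 41.3
turn [-0.0013 -0.0002 -0.0011] shift [0.0016 0.0005 0.1694]
t 8.4 pos [ 0.6499 -0.0013  0.0619] gap 0.4559257860857468 F [ 0.6911  0.0422 -0.8252] grip 41.332536935806274 q [-0.0432  0.6412  0.0056  1.6709 -0.0049  0.8305 -0.0694]
```

View pics/place.png

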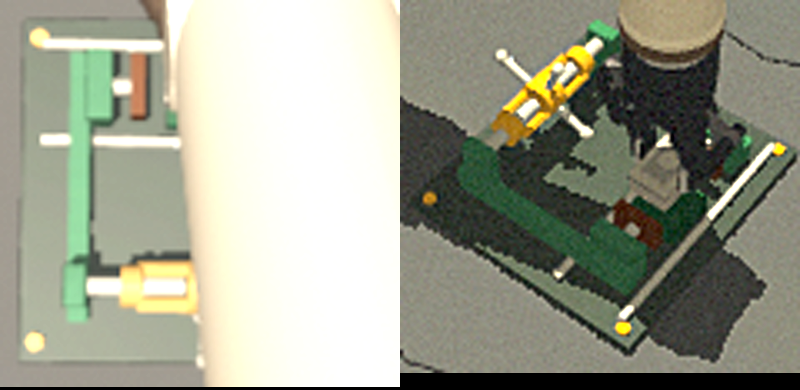

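The box hangs over the bed at (657,175) in the scene crop, between the pads. Lowering it.

```bash
python3 -m crank '[[0,0,0,0,0,0.06,1],[0,0,0,0,0,0.12,1],[0,0,0,0,0,0.155,1],[0,0,0,0,0,0.155,1]]'; python3 -m crank '[[0,0,0,0,0,0.01,1],[0,0,0,0,0,0.02,1],[0,0,0,0,0,0.02,1]]'
```

```text
t: 8.9
tool_pos: [0.6486, -0.0017, 0.0289]
orientation: [0.719, 0.695, -0.001, -0.001]
force: [0.4, 0.3, -2.0]
finger_gap: 0.456
grasp_force: 41.4
t: 9.2
tool_pos: [0.6504, -0.0016, 0.0269]
orientation: [0.719, 0.695, 0.0, 0.0]
force: [0.7, 1.2, -2.8]
finger_gap: 0.457
grasp_force: 41.4
```

```bash
python3 -m crank '[[0,0,0,0,0,0.01,1],[0,0,0,0,0,0.015,1],[0,0,0,0,0,0.015,1]]'; python3 go.py 0.65 -0.001 0.026 -1.9
```

```text
t: 9.5
tool_pos: [0.6506, -0.0016, 0.0266]
orientation: [0.719, 0.695, 0.0, 0.0]
force: [-6.7, -1.0, 14.6]
finger_gap: 0.458
grasp_force: 43.2
turn [ 0.001  -0.0002 -0.0021] shift [ 0.003  -0.003   0.0029]
t 9.5 pos [ 0.6506 -0.0016  0.0266] gap 0.4583850609181481 F [-6.7436 -0.9797 14.564 ] grip 43.19711744785309 q [-0.0424  0.6901  0.0051  1.6813 -0.0048  0.7694 -0.0698]
```

```bash
python3 -m crank '[[0,0,0,0,0,-0.012,1],[0,0,0,0,0,-0.012,-0.15],[0,0,0,0,0,-0.012,-0.15],[0,0,0,0,0,-0.012,-0.15],[0,0,0,0,0,-0.012,-0.15]]'; python3 -m crank '[[0,0,0,0,0,-0.05,-0.15],[0,0,0,0,0,-0.15,-0.15],[0,0,0,0,0,-0.35,-0.15],[0,0,0,0,0,-0.6,-0.15],[0,0,0,0,0,-0.75,-0.15],[0,0,0,0,0,-0.75,-0.15]]'; python3 go.py 0.55 0.0 0.16 -1.9
```

```text
t: 10.0
tool_pos: [0.6501, -0.0017, 0.026]
orientation: [0.719, 0.695, -0.0, -0.0]
force: [0.4, -0.2, 0.3]
finger_gap: 0.574
grasp_force: 0.0
t: 10.6
tool_pos: [0.6544, -0.0017, 0.1834]
orientation: [0.719, 0.695, 0.004, 0.004]
force: [0.5, 0.0, -0.4]
finger_gap: 0.576
grasp_force: 0.0
turn [ 0.0145 -0.001  -0.0023] shift [-0.01   -0.5231  0.1109]
t 10.6 pos [ 0.6544 -0.0017  0.1834] gap 0.5759528309855935 F [ 0.5078  0.0117 -0.4483] grip 0.0 q [-0.0456  0.4986  0.0097  1.5957 -0.0053  1.0359 -0.0693]
```

Released and clear. Now shut the fingers, turn 90° so the 22 mm side faces the push, and go behind the top bar (φ≈20°).

```bash
python3 -m crank '[[0,0,-0.15,0,-0.1,0,1],[0,0,-0.3,0,-0.2,0,1],[0,0,-0.45,0,-0.3,0,1],[0,0,-0.6,0,-0.4,0,1],[0,0,-0.75,0,-0.5,0,1],[0,0,-0.9,0,-0.6,0,1],[0,0,-1,0,-0.7,0,1],[0,0,-1,0.03,-0.78,0,1]]' 40; python3 go.py 0.497 0.005 0.16 88.1
```

```text
t: 11.4
tool_pos: [0.4928, 0.0088, 0.1759]
orientation: [0.398, 0.917, -0.001, -0.0]
force: [-0.3, -0.1, 1.0]
finger_gap: -0.002
grasp_force: 0.0
turn [-0.0014 -0.0012 -1.0009] shift [-0.0286  0.0025  0.0793]
t 11.4 pos [0.4928 0.0088 0.1759] gap -0.0019655693050415076 F [-0.3007 -0.1257  1.0316] grip 0.0 q [ 0.0747  0.2482 -0.1692  1.9858  0.0529  0.913   0.6298]
```

```bash
python3 -m crank '[[0,0,-0.17,0,0,0,1],[0,0,-0.34,0,0,0,1],[0,0,-0.51,0,0,0,1],[0,0,-0.68,0,0,0,1],[0,0,-0.85,0,0,0,1],[0,0,-1,-0.01,0,0,1],[0,0,-1,-0.01,0,0,1]]' 40; python3 go.py 0.494 0.005 0.100 88.1;  python3 - <<'E'
from h import *
from station import vision
s=vision.grab_frame("scene")["image"];t=vision.grab_frame("top")["image"]
a=cv2.resize(t[132:248,272:392],(400,387),interpolation=2)
b=cv2.resize(s[172:284,252:372],(400,373),interpolation=2)
c=np.zeros((390,800,3),np.uint8);c[:387,:400]=a;c[:373,400:]=b
cv2.imwrite("pics/placed.png",np.clip(c*1.6,0,255).astype(np.uint8))
E
```

```text
t: 12.1
tool_pos: [0.4956, 0.008, 0.176]
orientation: [0.017, 1.0, 0.0, -0.0]
force: [0.0, -0.6, -0.7]
finger_gap: 0.003
grasp_force: 0.0
turn [-0.     -0.0007 -0.0012] shift [ 0.0071 -0.0154  0.38  ]
t 12.1 pos [0.4956 0.008  0.176 ] gap 0.002951039418910228 F [ 0.0194 -0.6319 -0.7303] grip 0.0 q [ 0.1796  0.2603 -0.288   1.9766  0.0921  0.9176  1.3814]
```

View pics/placed.png

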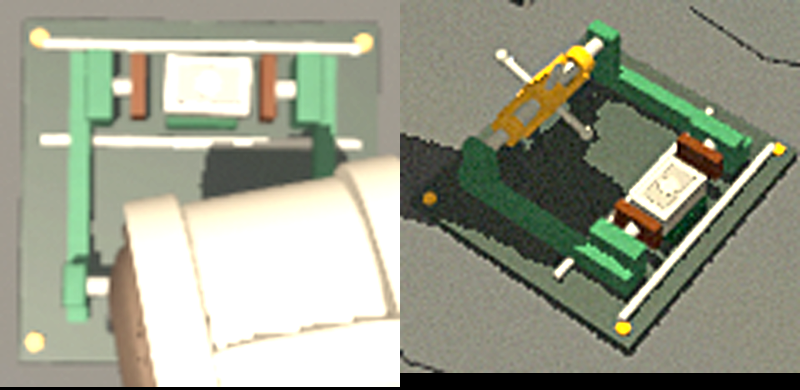

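The box sits flat between the pads, with top-crop corners (164,55), (252,55), (250,118) and (164,113). The pad faces are at columns 147 and 261. Computing the offset and the expected bite angle.

```bash
python3 - <<'E'
from h import *
np.set_printoptions(precision=4,suppress=True)
T=pickle.load(open("top0.pkl","rb"));S=pickle.load(open("scene0.pkl","rb"))
k=3.3333
ht=lambda u,v:((u+.5)/k-.5+272,(v+.5)/k-.5+132)
hs=lambda u,v:((u-400+.5)/k-.5+252,(v+.5)/k-.5+172)
print("box",at(T,ht(207.5,85.3),.056),tri(T,ht(207.5,85.3),S,hs(668,183)))
for u in(147,164,251,261): print(u,at(T,ht(u,85),.057)[1])
E
python3 -m crank '[[0,0,0,0.007,-0.015,0.12,1],[0,0,0,0.007,-0.015,0.25,1],[0,0,0,0.007,-0.015,0.38,1],[0,0,0,0.007,-0.015,0.38,1]]'; python3 go.py 0.536 0.005 0.0735 88.1
```

```text
box [ 0.6497 -0.0004  0.056 ] (array([ 0.6493, -0.0003,  0.0586]), np.float64(2.9949782887963392e-05))
147 0.04170656759812942
164 0.029897685719148664
251 -0.03063231816442867
261 -0.03760013338469907
t: 12.6
tool_pos: [0.4912, 0.0053, 0.0973]
orientation: [0.018, 1.0, -0.0, -0.003]
force: [-1.0, 0.1, 0.5]
finger_gap: 0.002
grasp_force: 0.0
turn [-0.0004 -0.0086 -0.0047] shift [-0.2247  0.007   0.1174]
t 12.6 pos [0.4912 0.0053 0.0973] gap 0.0015237333628360665 F [-1.0369  0.0616  0.5161] grip 0.0 q [ 0.1608  0.3744 -0.2669  2.0416  0.1413  0.7494  1.3411]
```

The box is centred within about 2 mm, and the clearance of 19 mm puts the bite near θ≈3.5. First stroke: push the bar from 20° to about 80°.

```bash
python3 -m crank '[[0,0,0,-0.07,0,0,1],[0,0,0,-0.1,0,0.01,1],[0,0,0,-0.13,0,0.025,1],[0,0,0,-0.158,0,0.048,1],[0,0,0,-0.18,0,0.073,1],[0,0,0,-0.2,0,0.1,1],[0,0,0,-0.215,0,0.13,1],[0,0,0,-0.215,0,0.13,1]]'; python3 -m crank '[[0,0,0,0,0,-0.2,1],[0,0,0,0,0,-0.44,1],[0,0,0,0.15,0,-0.44,1],[0,0,0,0.3,0,-0.44,1],[0,0,0,0.3,0,-0.44,1]]';python3 go.py 0.475 0.005 0.100 88.1; python3 - <<'E'
from h import *
from station import vision
f=vision.grab_frame("scene");cv2.imwrite("pics/a.png",f["image"])
# ball positions expected per theta
for th in np.radians([60,70,80,90]): 
    print(np.degrees(th),[proj(f,[.5105+.052*np.sin(th+k),.0055,.076+.052*np.cos(th+k)]).round(1).tolist() for k in(0,-np.pi/2,np.pi)])
g=f["image"].min(2).astype(int)
ys,xs=np.nonzero(g>150); m=(xs>270)&(xs<320)&(ys>165)&(ys<230)&(xs<318)
from collections import Counter
n,l,st,c=cv2.connectedComponentsWithStats(((g>130)).astype(np.uint8)[160:235,265:320])
for s,cc in zip(st[1:],c[1:]): print(s, cc+[265,160])
E
```

```text
t: 13.4
tool_pos: [0.5386, 0.0039, 0.0752]
orientation: [0.018, 1.0, 0.0, 0.001]
force: [0.2, -0.4, 3.2]
finger_gap: 0.003
grasp_force: 1.3
t: 13.9
tool_pos: [0.4737, 0.0059, 0.1627]
orientation: [0.017, 1.0, -0.001, -0.001]
force: [0.1, 0.6, -0.5]
finger_gap: 0.0
grasp_force: 0.0
turn [-0.0013 -0.0025 -0.0022] shift [-0.0073 -0.0039  0.3135]
t 13.9 pos [0.4737 0.0059 0.1627] gap 9.731911056076952e-05 F [ 0.1227  0.6067 -0.4788] grip 0.0 q [ 0.1884  0.2422 -0.2927  2.0367  0.0912  0.8767  1.3811]
59.99999999999999 [[306.8, 201.4], [287.2, 186.5], [284.0, 199.2]]
70.0 [[307.9, 203.7], [289.3, 186.8], [282.8, 196.9]]
80.0 [[308.7, 206.0], [291.6, 187.6], [282.0, 194.7]]
90.0 [[309.0, 208.0], [294.1, 188.8], [281.5, 192.7]]
[43 24  4  4 11] [309.18181818 185.45454545]
[39 32  1  1  1] [304. 192.]
[16 34  7  4 12] [284.08333333 195.33333333]
[35 35  2  2  2] [300.5 195.5]
[51 74  1  1  1] [316. 234.]
```

Stroke 1 ended at φ≈78° by the contact geometry. The next bar stands at about −12°, so I'll descend behind it and push to about 78° again.

```bash
python3 -m crank '[[0,0,0,0,0,0.1,1],[0,0,0,0,0,0.2,1],[0,0,0,-0.007,0,0.313,1],[0,0,0,-0.007,0,0.313,1]]'; python3 -m crank '[[0,0,0,-0.07,0,0,1],[0,0,0,-0.12,0,0,1],[0,0,0,-0.165,0,0,1],[0,0,0,-0.198,0,0.01,1],[0,0,0,-0.225,0,0.025,1],[0,0,0,-0.253,0,0.048,1],[0,0,0,-0.253,0,0.048,1]]'; python3 go.py 0.536 0.005 0.0735 88.1
```

```text
t: 14.35
tool_pos: [0.4775, 0.0059, 0.0976]
orientation: [0.018, 1.0, 0.0, -0.002]
force: [-0.9, -0.4, 0.1]
finger_gap: 0.002
grasp_force: 0.0
t: 15.05
tool_pos: [0.5285, 0.004, 0.0897]
orientation: [0.018, 1.0, -0.0, -0.001]
force: [-4.2, 0.3, 1.2]
finger_gap: -0.002
grasp_force: 1.4
turn [-0.0002 -0.0037 -0.0024] shift [-0.0375  0.0062  0.0809]
t 15.05 pos [0.5285 0.004  0.0897] gap -0.0024592712620416235 F [-4.2412  0.2843  1.2183] grip 1.3624965772032738 q [ 0.1544  0.4398 -0.26    1.9607  0.1587  0.7633  1.3385]
```

```bash
python3 -m crank '[[0,0,0,-0.02,0,0.025,1],[0,0,0,-0.037,0,0.052,1],[0,0,0,-0.048,0,0.08,1],[0,0,0,-0.048,0,0.08,1]]'; python3 -m crank '[[0,0,0,0,0,-0.2,1],[0,0,0,0,0,-0.44,1],[0,0,0,0.15,0,-0.44,1],[0,0,0,0.32,0,-0.44,1],[0,0,0,0.32,0,-0.44,1]]';python3 go.py 0.475 0.005 0.100 88.1
```

```text
t: 15.45
tool_pos: [0.5392, 0.0037, 0.0744]
orientation: [0.018, 1.0, -0.0, -0.0]
force: [-3.6, -0.6, 1.4]
finger_gap: 0.002
grasp_force: 1.0
t: 15.95
tool_pos: [0.4722, 0.0059, 0.1629]
orientation: [0.017, 1.0, -0.0, -0.0]
force: [1.0, 0.1, -0.8]
finger_gap: -0.0
grasp_force: 0.0
turn [-0.0012 -0.     -0.0015] shift [-0.0142 -0.0037  0.3144]
t 15.95 pos [0.4722 0.0059 0.1629] gap -0.00037837549035414056 F [ 0.9762  0.1148 -0.8009] grip 0.0 q [ 0.1928  0.2385 -0.2974  2.0414  0.0916  0.874   1.3809]
```

θ≈2.96 now. Before the last stroke I'll check the pad gaps numerically from the top image.

```bash
python3 - <<'E'
from h import *
from station import vision
f=vision.grab_frame("top");f0=pickle.load(open("top0.pkl","rb"))
for n,i in(("now",f["image"]),("start",f0["image"])):
    r=i[154:160].astype(float).mean(0)
    print(n); print("L",[tuple(map(int,r[c])) for c in range(309,325)]); print("R",[tuple(map(int,r[c])) for c in range(343,358)])
E
```

```text
now
L [(114, 131, 131), (130, 145, 151), (137, 152, 158), (140, 156, 161), (139, 156, 160), (107, 126, 145), (58, 82, 125), (58, 81, 125), (58, 82, 125), (54, 72, 105), (47, 55, 66), (68, 76, 76), (145, 163, 172), (172, 190, 200), (172, 191, 201), (157, 175, 184)]
R [(158, 175, 185), (166, 185, 195), (170, 189, 199), (131, 149, 160), (59, 78, 110), (55, 78, 122), (55, 78, 122), (55, 79, 123), (98, 118, 140), (127, 143, 150), (133, 149, 152), (133, 149, 152), (128, 145, 147), (120, 137, 137), (100, 121, 111)]
start
L [(141, 157, 162), (131, 149, 158), (95, 115, 141), (58, 82, 126), (57, 82, 125), (58, 82, 126), (51, 66, 94), (45, 49, 47), (73, 83, 80), (87, 99, 96), (87, 99, 95), (88, 99, 96), (82, 95, 88), (75, 98, 74), (73, 103, 67), (73, 103, 67)]
R [(78, 94, 82), (86, 98, 94), (86, 98, 94), (85, 98, 94), (85, 98, 93), (85, 98, 94), (59, 70, 72), (38, 54, 88), (52, 74, 117), (55, 78, 123), (55, 78, 123), (83, 105, 134), (121, 138, 149), (133, 148, 152), (133, 148, 152)]
```

```bash
python3 -m crank '[[0,0,0,0,0,0.1,1],[0,0,0,0,0,0.2,1],[0,0,0,-0.014,0,0.314,1],[0,0,0,-0.014,0,0.314,1]]'; python3 -m crank '[[0,0,0,-0.03,0,0,1],[0,0,0,-0.06,0,0,1],[0,0,0,-0.09,0,0,1],[0,0,0,-0.09,0,0,1]]'; python3 go.py 0.508 0.005 0.100 88.1
```

```text
t: 16.4
tool_pos: [0.4779, 0.0058, 0.0975]
orientation: [0.017, 1.0, 0.0, -0.001]
force: [-0.8, -0.7, 0.4]
finger_gap: -0.003
grasp_force: 0.0
t: 16.8
tool_pos: [0.4971, 0.0056, 0.1005]
orientation: [0.017, 1.0, 0.0, 0.001]
force: [-3.0, 0.3, 1.7]
finger_gap: -0.002
grasp_force: 1.1
turn [ 0.0003  0.0018 -0.0019] shift [-0.0545 -0.001   0.0027]
t 16.8 pos [0.4971 0.0056 0.1005] gap -0.0022883324736756912 F [-2.9851  0.3233  1.7157] grip 1.1007902026176453 q [ 0.1674  0.3742 -0.2753  2.0327  0.1459  0.7515  1.3396]
```

The right pad already touches the box and the left gap is about 4.8 mm, so the bite should come near θ≈3.76, or φ≈35° on this bar. I'll advance and log the push torque in small steps.

```bash
cat > tq.py <<'E'
import numpy as np,time
from station import telemetry
s=telemetry.read_state();p=s["tool_pos"];f=s["force"]
cx=p[0]-.499;cz=p[2]-.063;R=np.hypot(cx,cz)
phi=np.arccos(-.004/R)-np.arctan2(cz,cx)
print("phi %.1f theta %.3f  F %s tau %.3f  t %.2f x %.4f z %.4f"%(np.degrees(phi),phi+np.pi,f.round(1),-cz*f[0]+cx*f[2],s["t"],p[0],p[2]))
E
python3 tq.py; python3 -m crank '[[0,0,0,-0.025,0,0,1],[0,0,0,-0.055,0,0,1]]' >/dev/null; python3 tq.py;  python3 -m crank '[[0,0,0,-0.015,0,0.003,1]]'>/dev/null; python3 tq.py; python3 -m crank '[[0,0,0,-0.015,0,0.004,1]]'>/dev/null; python3 tq.py; python3 -m crank '[[0,0,0,0,0,0,1]]' >/dev/null; python3 tq.py
```

```text
phi 3.2 theta 3.198  F [-3.   0.3  1.7] tau 0.109  t 16.80 x 0.4971 z 0.1005
phi 17.0 theta 3.438  F [-5.9  0.6 -0.8] tau 0.213  t 17.00 x 0.5060 z 0.0997
phi 21.6 theta 3.518  F [-6.3  0.5  2.4] tau 0.251  t 17.10 x 0.5089 z 0.0989
phi 26.2 theta 3.599  F [-6.   1.2  2. ] tau 0.238  t 17.20 x 0.5118 z 0.0981
phi 26.7 theta 3.608  F [-4.4  0.1  0.7] tau 0.163  t 17.30 x 0.5121 z 0.0980
```

Moving friction torque is about 0.24 N m, as specified, so my target while moving is about 0.42. Continuing in 1.6 mm steps.

```bash
python3 -m crank '[[0,0,0,-0.008,0,0.002,1]]' >/dev/null; python3 tq.py;  python3 -m crank '[[0,0,0,-0.008,0,0.003,1]]'>/dev/null; python3 tq.py; python3 -m crank '[[0,0,0,-0.008,0,0.003,1]]'>/dev/null; python3 tq.py
```

```text
phi 28.6 theta 3.640  F [-5.5  1.4  2.4] tau 0.224  t 17.40 x 0.5133 z 0.0977
phi 31.1 theta 3.684  F [-5.8  0.7  3.4] tau 0.252  t 17.50 x 0.5149 z 0.0971
phi 33.6 theta 3.728  F [-6.4  2.1  2.5] tau 0.259  t 17.60 x 0.5164 z 0.0964
```

```bash
python3 -m crank '[[0,0,0,-0.008,0,0.004,1]]' >/dev/null; python3 tq.py;  python3 -m crank '[[0,0,0,-0.007,0,0.004,1]]'>/dev/null; python3 tq.py
```

```text
phi 36.3 theta 3.776  F [-6.5  1.5  2.8] tau 0.267  t 17.70 x 0.5181 z 0.0957
phi 38.8 theta 3.819  F [-5.7  0.8  1.9] tau 0.221  t 17.80 x 0.5195 z 0.0949
```

```bash
python3 -m crank '[[0,0,0,-0.007,0,0.004,1]]' >/dev/null; python3 tq.py;  python3 -m crank '[[0,0,0,-0.006,0,0.004,1]]'>/dev/null; python3 tq.py
```

```text
phi 41.2 theta 3.861  F [-5.8  1.6  3.1] tau 0.250  t 17.90 x 0.5209 z 0.0941
phi 43.4 theta 3.899  F [-5.1  1.5  3.2] tau 0.229  t 18.00 x 0.5221 z 0.0933
```

```bash
python3 -m crank '[[0,0,0,-0.007,0,0.004,1]]' >/dev/null; python3 tq.py;  python3 -m crank '[[0,0,0,-0.006,0,0.005,1]]'>/dev/null; python3 tq.py
```

```text
phi 45.6 theta 3.938  F [-6.2  1.1  2. ] tau 0.232  t 18.10 x 0.5234 z 0.0925
phi 48.0 theta 3.979  F [-6.1  1.   3.4] tau 0.261  t 18.20 x 0.5246 z 0.0915
```

```bash
python3 - <<'E'
from h import *
from station import vision
r=vision.grab_frame("top")["image"][154:160].astype(float).mean(0)
print("L",[tuple(map(int,r[c])) for c in range(313,325)]); print("R",[tuple(map(int,r[c])) for c in range(343,354)])
E
python3 -m crank '[[0,0,0,-0.006,0,0.005,1]]' >/dev/null; python3 tq.py;  python3 -m crank '[[0,0,0,-0.006,0,0.005,1]]'>/dev/null; python3 tq.py
```

```text
L [(140, 156, 161), (140, 156, 161), (113, 132, 149), (69, 92, 130), (57, 82, 125), (57, 81, 125), (58, 80, 119), (146, 165, 178), (173, 192, 202), (173, 191, 202), (159, 176, 186), (148, 164, 173)]
R [(169, 188, 198), (170, 189, 199), (131, 149, 162), (59, 79, 114), (56, 79, 123), (56, 79, 123), (55, 79, 123), (114, 131, 146), (134, 150, 154), (134, 150, 153), (134, 150, 153)]
phi 50.1 theta 4.015  F [-6.6  1.4  4.2] tau 0.293  t 18.35 x 0.5257 z 0.0906
phi 52.0 theta 4.050  F [-7.9  0.3  8. ] tau 0.431  t 18.45 x 0.5266 z 0.0897
```

The pads are biting: torque has risen to about 0.43. I'll take two very small steps to average out the noise.

```bash
python3 -m crank '[[0,0,0,-0.001,0,0.001,1]]' >/dev/null; python3 tq.py;  python3 -m crank '[[0,0,0,-0.001,0,0.001,1]]'>/dev/null; python3 tq.py
```

```text
phi 52.3 theta 4.055  F [-8.5  0.4  7.8] tau 0.441  t 18.55 x 0.5268 z 0.0895
phi 52.5 theta 4.059  F [-9.8  2.   8. ] tau 0.481  t 18.65 x 0.5269 z 0.0894
```

That puts the pad force at about 20–35 N, so I'll stop here. Backing off and rising clear.

```bash
python3 -m crank '[[0,0,0,0.02,0,-0.01,1],[0,0,0,0.03,0,-0.1,1],[0,0,0,0.03,0,-0.3,1],[0,0,0,0.03,0,-0.5,1],[0,0,0,0.25,0,-0.7,1],[0,0,0,0.45,0,-0.7,1],[0,0,0,0.45,0,-0.7,1]]'; python3 - <<'E'
from h import *
from station import vision
s=vision.grab_frame("scene")["image"];t=vision.grab_frame("top")["image"]
a=cv2.resize(t[132:248,272:392],(400,387),interpolation=2)
b=cv2.resize(s[172:284,252:372],(400,373),interpolation=2)
c=np.zeros((390,800,3),np.uint8);c[:387,:400]=a;c[:373,400:]=b
cv2.imwrite("pics/end.png",np.clip(c*1.6,0,255).astype(np.uint8))
E
```

```text
t: 19.35
tool_pos: [0.4348, 0.0071, 0.2304]
orientation: [0.017, 1.0, -0.001, 0.001]
force: [0.7, -0.2, -0.2]
finger_gap: 0.001
grasp_force: 0.0
```

View pics/end.png

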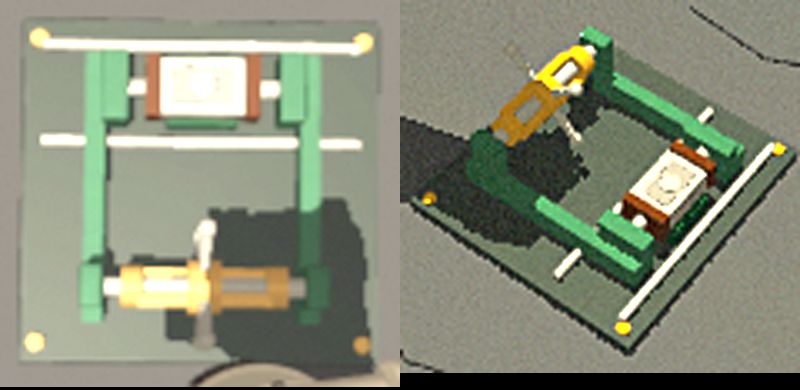

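Both pads sit flush against the box (top crop columns 160 and 247), and it lies flat on the bed with the arm clear. Handing in.

```bash
python3 -c "
from station import order
print(order.sign_off())"
```

```text
the job is handed in; nothing more can be done
None
```

The snuff box is on the felt bed, held between both pads at an estimated 20–35 N (worked out from push torque, not measured directly), the hand is clear, and the job is handed in with no verdict returned.

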